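Close the beam shutter through the guard window

ROBOT

A 6-joint arm with a two-finger parallel gripper is mounted at the origin on the work surface. World frame = base frame: x ahead of the robot, y to its left, z up, the work surface at z = 0. Lengths are in m, angles in rad, forces in N, time in s.
With the tool pointing down it reaches from about 0.35 to 0.8 m from the base axis. Payload 7.3 kg.
Tool frame: the origin (TCP) lies at the very end of the fingers, on their centre line; the grasp point (between the pads) lies 19 mm behind it (ctrl.grip_point_offset is the distance from the TCP to the grasp point, in m); z points along the fingers, y is the direction in which the jaws open and shut (so a half turn about z gives the same grasp; the last joint's range is limited). The gripper opens to 85 mm and grips with 20 to 120 N. Pads are 22 mm wide; open, the fingers measure 114 mm over their backs; the gripper's body (76 mm by 85 mm) begins 54 mm behind the grasp point. The pads swing forward as they close: fully open they stand 13 mm farther back than shut.
Start: joints at [-1.319, 0.342, 1.524, -0, 1.275, -0.146], TCP at [0.203, -0.484, 0.231] pointing down, gripper open.
Joint ranges: [-2.53, 2.53], [-0.77, 2.02], [0.04, 2.7], [-1, 4.14], [0.28, 2.66], [-3.11, 3.11]. Speed limits (rad/s): [2.57, 2.57, 3.14, 3.14, 3.14, 3.14].

INTERFACE

Orientations are given as a unit quaternion [w, x, y, z].
In Python, from plant import ctrl gives the robot as it stands. The module is installed in compiled form; this text tells all that it offers.
- The arm moves only by the tool jog_arm, never from a script. Its argument "increments" is a list of rows, each an object with "offset": the shift along the tool's x, y, z in m, a list of three; "roll": the turn about the tool's z in rad. A call has exactly 10 rows; each row is the pose to reach, as a shift and turn from the pose measured when the call began, along the tool's axes at that moment; what a row does not reach only later rows make up. A row lasts 1/10 s, in which the tool goes at most 50 mm and 8.59 degrees, less where a joint would pass 70% of its speed; a pose out of reach is approached as far as the arm can. A call with a gripper value outside its range is refused whole. "gripper" is the opening, from -1 (shut) to 1 (fully open), so that 0 is half open, set as the call begins (left out, the last holds). The fingers move at their own pace and stop on an object; "newtons" is the grip in N (left out, the last holds). Time passes only in rows, so rows that repeat a pose let the fingers close, or fill a call up. It gives the time, the measured TCP pose, the force and the opening at its end, in the units of the state.
- ctrl.observe(): the state, without advancing time (a new reading comes with each control period).
- ctrl.get_image(name): name is "side" or "top" or "wrist"; returns a dict with "pixels" (420x560x3 uint8, red, green, blue), "mtx" (3x3 intrinsics, pixels), "T" (4x4, takes a point from camera to world coordinates); the wrist camera has in their place "hand_eye" (4x4, takes a point from camera to tool coordinates, whose origin is the TCP and whose axes are the flange's). Camera axes: x right, y up, looking along -z (the intrinsics and any distortion apply to the point x, -y, -z); pixel columns grow to the right and rows downward; lengths in m; the calibration is good to about 2 mm. The wrist camera is an equidistant fisheye: a pixel r from the principal point sees the ray r / f radians off the axis. A picture is of the moment at which its call begins: read the wrist's pose just before it. There is no depth.
- ctrl.hand_in(): hands the job in, once; it reports no verdict.
The state is a dict: "time": time; "qpos": joint angles; "joint_vel": joint speeds; "effort": joint torques, N m; "eef_pos": TCP position; "orientation": TCP orientation; "ft_force": force on the tool from outside, world axes, zero at the start; "torque": the same for the moment, N m; "gripper_width": opening from 0.0 (shut) to 1.0 (fully open).
Only numpy, scipy, OpenCV 4.12 (cv2) and the standard library are available. Lean on these libraries where they do the work, as an engineer would, in place of code of your own. Each camera call takes 0.05 s, during which the arm holds its last target.

TASK

Close the laser's beam shutter: reach in through the access window in the roof of the guard enclosure, press the shutter's lever down with the fingertips until it rests on its stop, without forcing it, and take the hand out again. Do not touch the enclosure frame, the round iris or the mirror mount, never pull the lever up, and leave the loose things where they are; nothing is to be grasped or lifted.

Things in the scene. Friction and masses are not known exactly. Their poses are not given: they have to be found in the camera images.
- enclosure: Guard enclosure on a 13 mm breadboard, 300 x 440 mm in plan (its x by y): slotted aluminium extrusion, black panels, an orange tinted far panel, a flat black roof with one rectangular window. Origin: middle of its underside, 13 mm above the work surface; x points away from the robot, y left, z up. Its highest face (the window's bezel) is 154 mm above the origin. Not to be touched.
- window (a point): Middle of the window, on the top face of its aluminium bezel, 167 mm above the work surface. The clear opening is 130 mm along the enclosure's x and 200 mm along its y; the bezel, 12 mm wide and 3 mm thick, lies on the 4 mm roof panel; below that is open space. Axes as the enclosure.
- shutter: Beam shutter fixed on a post: upright grey plate 56 mm wide (x), 10 mm thick (y), top edge 142 mm above the origin, with a 12 mm aperture and a long lever to its -x, towards the robot. Origin: underside of its foot, 13 mm above the work surface. It is one of two post-mounted devices under the window, about 90 mm apart along y; which one is left and which right varies.
- shutter_lever (a joint): Angle of the lever, rad, growing as it is pressed down. 0: it slopes up 0.38 rad from level (open); 0.60: lower stop, 0.22 rad below level (closed); -0.25: upper stop. Starts within 0.08 of 0. Pivot 127 mm above the shutter's origin, at its x 0, y -9.5 mm; the finger tab's middle is 62 mm from it. Friction holds it where it is left; about 1.5 N on the tab moves it.
- lever_tab (a point): Middle of the top face of the lever's flat aluminium finger tab (24 mm along the lever, 26 mm across, 4 mm thick); moves with the lever. At the start about 165 mm above the work surface; on the lower stop about 128 mm, that is 39 mm below the bezel's top face. On the way down it shifts sideways by at most 5 mm.
- iris: Iris diaphragm on a post, fixed to the breadboard: a black disc 50 mm in diameter and 10 mm thick with a thin 17 mm pin on its rim, the pin's tip 139 mm above its origin. Origin at the underside of its foot, on the breadboard's top. To be left alone.
- mirror: Mirror mount on a post, fixed to the breadboard under the roof beside the window (on the left): two black 46 mm square plates, top 120 mm above its origin. Origin at the underside of its foot. To be left alone.
- lens_tube: Loose black lens tube, 31 mm in diameter, 50 mm tall, standing on the breadboard under the window. Origin at the middle of its underside. To be left alone.
- driver: Loose screwdriver, 190 mm long, lying on the breadboard to the left of the enclosure, black handle. Origin at its middle, on its underside. To be left alone.
- screw_jar: Loose clear jar, 52 mm in diameter, 60 mm tall, standing on the breadboard to the right of the enclosure. Origin at the middle of its underside. To be left alone.
- cleaner: Loose amber bottle, 44 mm in diameter, 95 mm tall, standing on the breadboard to the right of the enclosure. Origin at the middle of its underside. To be left alone.

How it is judged:
On the way:
1. the fingers press the lever down on its lower stop (contact force between shutter and the fingers above 0.5 N and value of joint shutter_lever above 0.54 rad), for 0.05 s.
At the end, for the whole second after the job is handed in: The shutter's lever rests on its lower stop (within 0.06 rad, the blade covering the whole aperture) and is still; the lens tube is within 10 mm and the other loose things within 15 mm of where they stood; the hand is out, its grasp point over 30 mm above the window's bezel (value of joint shutter_lever above 0.54 rad and velocity of joint shutter_lever between -0.05 and 0.05 rad/s and distance of lens_tube from where it was at the start of the episode below 0.01 m and distance of each of driver, screw_jar, cleaner from where it was at the start of the episode below 0.015 m and z of the grasp point in the frame of window above 0.03 m); the robot touches nothing.
It fails at once if the enclosure (frame, panels, roof, bezel) is touched by the robot (contact force between enclosure and the fingers above 0.5 N or contact force between enclosure and the arm above 0.5 N).
It fails at once if the iris or the mirror mount is touched (contact force between any of iris, mirror and the fingers above 0.5 N or contact force between any of iris, mirror and the arm above 0.5 N).
It fails at once if the lever is pulled up (more than about 0.1 rad above where it can start) (value of joint shutter_lever below -0.17 rad).
It fails at once if the shutter is forced (more than 40 N) (contact force between shutter and the fingers above 40 N or contact force between shutter and the arm above 40 N).
It fails at once if a loose thing is knocked, lifted or carried (distance of lens_tube from where it was at the start of the episode above 0.01 m or distance of any of driver, screw_jar, cleaner from where it was at the start of the episode above 0.015 m).
It also fails if it takes over 35 s, if anything falls off the work surface, if the arm or the gripper's body presses on something with over 40 N, if the wrist force passes 120 N, or if a joint passes its speed limit or range.

## Working session

There is one attempt and no reset: what is moved stays moved. The work goes in short steps, Python scripts to look and compute and a tool call to move; the robot and the scene stay as the last step left them, time stands still between calls to the robot, and variables do not carry over. Pictures are saved under pics/ and viewed, and the job is handed in when it is done.

Besides the shell and the picture viewer there is one more tool, called in YAML: its name, and indented under it one key for each argument. jog_arm: Moves the arm, as the interface text tells. Its arguments: {"type":"object","properties":{"increments":{"type":"array"},"gripper":{"type":"number"},"newtons":{"type":"number"}},"required":["increments"]}

```bash
mkdir -p pics
cat > h.py <<'E'
import numpy as np, cv2
from plant import ctrl
def snap(n,f):
    d=ctrl.get_image(n); cv2.imwrite('pics/'+f,d['pixels'][:,:,::-1]); np.savez('pics/'+f[:-4]+'.npz',**d); return d
def ray(d,u,v):
    K=d['mtx'];p=np.linalg.inv(K)@[u,v,1]; r=np.array([p[0],-p[1],-p[2]]); T=d['T']; return T[:3,3],T[:3,:3]@r
def onz(d,u,v,z):
    o,r=ray(d,u,v); return o+r*(z-o[2])/r[2]
def proj(d,P):
    c=np.linalg.inv(d['T'])@np.append(P,1); q=d['mtx']@[c[0],-c[1],-c[2]]; return q[:2]/q[2]
def tri(d1,p1,d2,p2):
    o1,r1=ray(d1,*p1);o2,r2=ray(d2,*p2); r1/=np.linalg.norm(r1);r2/=np.linalg.norm(r2)
    s=np.linalg.lstsq(np.c_[r1,-r2],o2-o1,rcond=None)[0]; a=o1+r1*s[0];b=o2+r2*s[1]; return (a+b)/2,np.linalg.norm(a-b)
E
python3 - <<'E'
from h import *
s=ctrl.observe(); print(s)
for n in ("side","top","wrist"):
    d=snap(n,n+'0.png')
    print(n,{k:np.round(v,4).tolist() for k,v in d.items() if k!='pixels'})
E
```

```text
{'time': 0.0, 'qpos': array([-1.31897060e+00,  3.42699267e-01,  1.52502474e+00, -1.69335284e-05,
        1.27541414e+00, -1.45983328e-01]), 'joint_vel': array([-1.51830665e-03,  1.18297617e-05, -6.55353282e-05,  6.09197053e-04,
       -1.49211973e-04, -4.36524887e-04]), 'effort': array([-1.73533619e-03, -4.33679438e+01, -2.46016252e+01, -2.09644468e-04,
        8.04738665e-03,  1.66270956e-05]), 'eef_pos': array([ 0.20330532, -0.48359255,  0.23063545]), 'orientation': array([-7.71238829e-04,  9.80282846e-01,  1.97597939e-01, -4.89625524e-05]), 'ft_force': array([ 0.34078349,  0.23727439, -0.03293753]), 'torque': array([-0.01296261, -0.01823164, -0.02087369]), 'gripper_width': 1.0006620620195457}
side {'mtx': [[457.0644, 0.0, 284.6634], [0.0, 457.0644, 209.8828], [0.0, 0.0, 1.0]], 'T': [[0.8764, -0.4555, 0.1562, 0.6899], [0.4815, 0.8266, -0.2914, -0.2627], [0.0037, 0.3306, 0.9438, 1.0539], [0.0, 0.0, 0.0, 1.0]]}
top {'mtx': [[498.1094, 0.0, 282.541], [0.0, 498.1094, 210.5407], [0.0, 0.0, 1.0]], 'T': [[-0.0194, 0.9885, -0.1499, 0.3769], [-0.9998, -0.0198, -0.0012, 0.0132], [-0.0042, 0.1499, 0.9887, 1.3496], [0.0, 0.0, 0.0, 1.0]]}
wrist {'mtx': [[325.1923, 0.0, 275.957], [0.0, 325.1923, 208.7725], [0.0, 0.0, 1.0]], 'hand_eye': [[-0.0001, 0.9611, 0.2762, 0.0695], [1.0, -0.0005, 0.0019, -0.0011], [0.002, 0.2762, -0.9611, -0.1418], [0.0, 0.0, 0.0, 1.0]]}
```

View pics/side0.png

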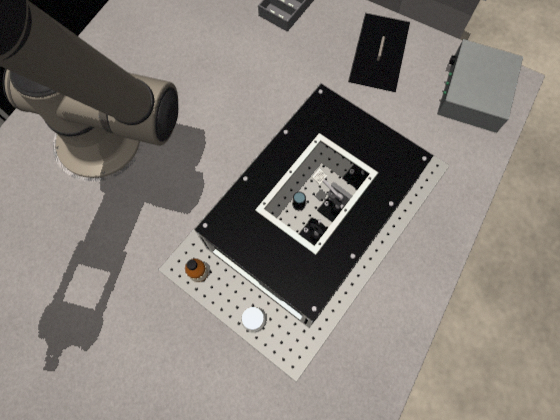

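View pics/top0.png

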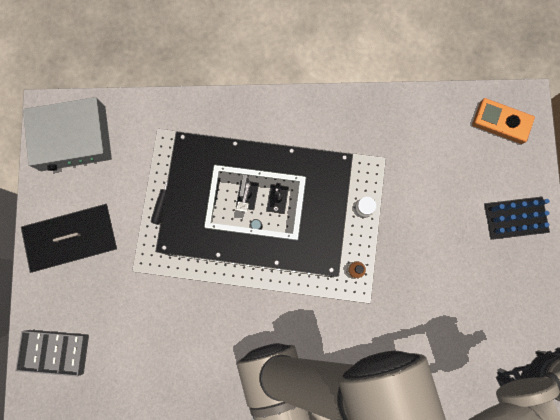

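Run:
```python
import cv2
a=cv2.imread('pics/top0.png')[120:270,180:380];cv2.imwrite('pics/top0z.png',cv2.resize(a,(800,600),interpolation=cv2.INTER_CUBIC))
a=cv2.imread('pics/side0.png')[120:300,150:390];cv2.imwrite('pics/side0z.png',cv2.resize(a,(800,600),interpolation=cv2.INTER_CUBIC))
```

```text
(no output)
```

View pics/top0z.png

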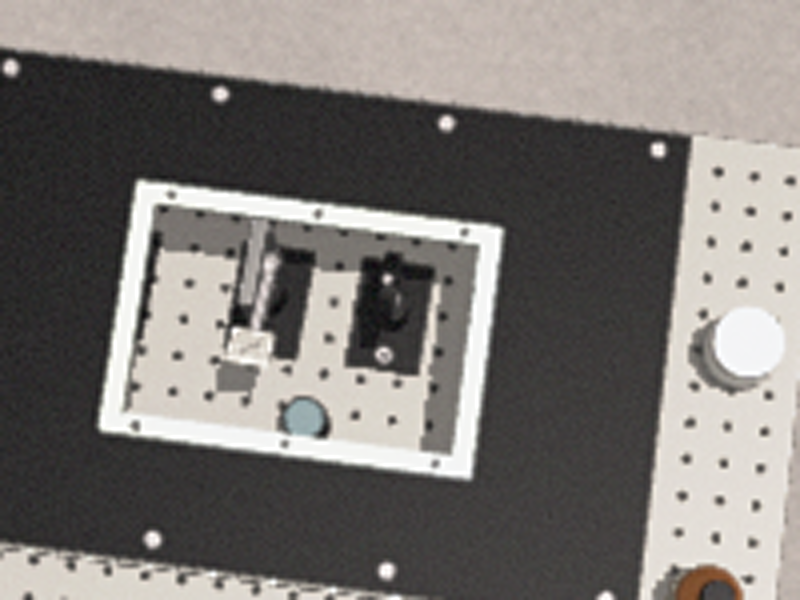

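View pics/side0z.png

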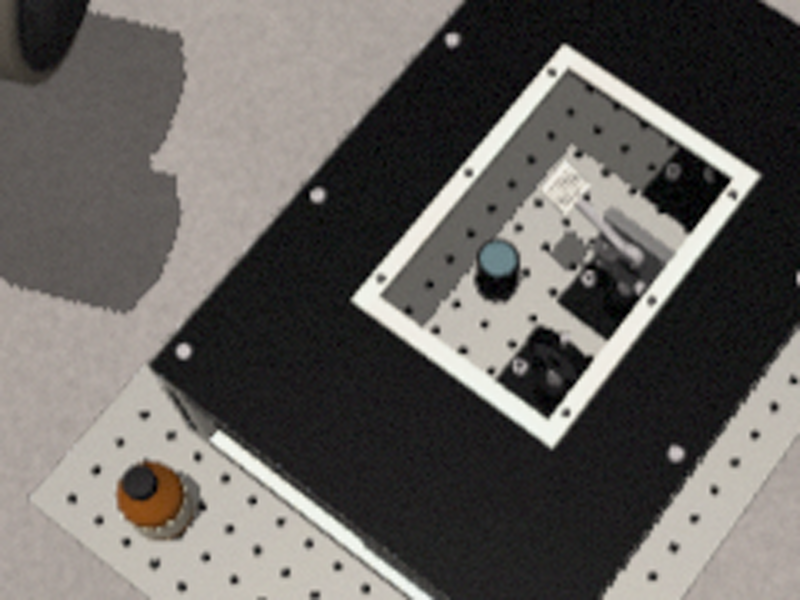

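The top view shows the light square tab at about (242, 207), attached to the lever of the grey shutter on the left. The iris is at about (277, 200), and the window frame is white. In the side view the tab is at about (319, 176). Next I'll triangulate the tab and the bezel corners.

Run:
```python
from h import *
t=dict(np.load('pics/top0.npz'));s=dict(np.load('pics/side0.npz'))
T=lambda x,y:(180+x/4-.4,120+y/4-.4); S=lambda x,y:(150+x/3.333-.35,120+y/3.333-.35)
print('tab',tri(t,T(250,347),s,S(565,187)))
ct=[(137,180),(503,228),(472,478),(100,432)]; cs=[(565,45),(760,177),(553,447),(353,298)]
# order: top: far-left, far-right, near-right, near-left ; side matching
# side: image right = ~+x/+y
A=np.array([onz(t,*T(*c),.167) for c in ct]); B=np.array([onz(s,*S(*c),.167) for c in cs])
print(A.round(4));print(B.round(4)); print(A.mean(0),B.mean(0))
for P in (A,B): print([round(float(np.linalg.norm(P[i]-P[i-1])),4) for i in range(4)])
def yaw(P):
    v=[] 
    c=P.mean(0)
    r=cv2.minAreaRect(P[:,:2].astype(np.float32)*1000); print(r)
yaw(A);yaw(B)
for n,d,f in(('lens',t,T(304,417)),('lensS',s,S(498,257))): print(n,onz(d,*f,.063))
print('tri lens',tri(t,T(304,417),s,S(498,257)))
print(onz(t,*T(250,347),.165),onz(s,*S(565,187),.165))
```

```text
tab (array([0.56933914, 0.11244712, 0.16691122]), np.float64(0.0023583797104486746))
[[ 0.6728  0.1798  0.167 ]
 [ 0.6384 -0.0423  0.167 ]
 [ 0.4868 -0.0199  0.167 ]
 [ 0.5188  0.2017  0.167 ]]
[[ 0.5236  0.2033  0.167 ]
 [ 0.6756  0.1793  0.167 ]
 [ 0.6415 -0.0402  0.167 ]
 [ 0.4899 -0.0162  0.167 ]]
[0.57921077 0.07980563 0.167     ] [0.58265065 0.0815298  0.167     ]
[0.1556, 0.2247, 0.1533, 0.2239]
[0.222, 0.1538, 0.2221, 0.1536]
((579.7830810546875, 79.65504455566406), (224.73611450195312, 155.61936950683594), 81.79280090332031)
((582.59130859375, 81.50816345214844), (222.5731201171875, 153.8045196533203), 81.1895751953125)
lens [0.53842097 0.08551635 0.063     ]
lensS [0.53967284 0.08769532 0.063     ]
tri lens (array([0.53909042, 0.08623411, 0.06470228]), np.float64(0.0023812306178723317))
[0.56873993 0.11182631 0.165     ] [0.5699289  0.11410728 0.165     ]
```

```bash
cat >> h.py <<'E'
from scipy.spatial.transform import Rotation as R
def off(P,s=None):
    s=s or ctrl.observe(); q=s['orientation']; M=R.from_quat(q[[1,2,3,0]]).as_matrix()
    return M.T@(np.array(P)-s['eef_pos']), -0.149, np.arctan2(M[1,0],M[0,0])
E
python3 - <<'E'
from h import *
for P in([.386,-.186,.27],[.569,.112,.27]): print(off(P))
E
```

```text
(array([ 0.28373867, -0.20374686, -0.0389322 ]), -0.149, np.float64(0.3978239666405905))
(array([ 0.56789663, -0.40757812, -0.03865317]), -0.149, np.float64(0.3978239666405905))
```

jog_arm:
  increments:
    - {"offset": [0.01,-0.007,-0.02],"roll": 0.0}
    - {"offset": [0.03,-0.022,-0.04],"roll": 0.05}
    - {"offset": [0.06,-0.043,-0.04],"roll": 0.1}
    - {"offset": [0.09,-0.065,-0.04],"roll": 0.15}
    - {"offset": [0.125,-0.09,-0.04],"roll": 0.2}
    - {"offset": [0.16,-0.115,-0.04],"roll": 0.25}
    - {"offset": [0.195,-0.14,-0.04],"roll": 0.3}
    - {"offset": [0.23,-0.165,-0.04],"roll": 0.35}
    - {"offset": [0.26,-0.187,-0.04],"roll": 0.4}
    - {"offset": [0.28,-0.2,-0.04],"roll": 0.45}
  gripper: -1

```text
time: 1.15
eef_pos: [0.3847, -0.1885, 0.271]
orientation: [-0.001, 1.0, -0.026, -0.0]
ft_force: [-0.7, -0.6, -0.3]
gripper_width: 0.005
```

Run:
```python
from h import *
s=ctrl.observe();print(s['eef_pos'],s['gripper_width'],s['qpos']);print(off([.569,.112,.27]))
```

```text
[ 0.38465238 -0.18854401  0.27103024] 0.004955000872736825 [-6.35929958e-01  1.30838488e-01  1.69353795e+00  1.21107379e-03
  1.31847667e+00  9.87056118e-01]
(array([ 0.16832504, -0.30980042,  0.00148025]), -0.149, np.float64(-0.05249249394254849))
```

jog_arm:
  increments:
    - {"offset": [0.008,-0.015,0],"roll": 0.01}
    - {"offset": [0.024,-0.045,0],"roll": 0.02}
    - {"offset": [0.044,-0.08,0],"roll": 0.04}
    - {"offset": [0.065,-0.12,0],"roll": 0.05}
    - {"offset": [0.087,-0.16,0],"roll": 0.06}
    - {"offset": [0.109,-0.2,0],"roll": 0.08}
    - {"offset": [0.13,-0.24,0],"roll": 0.097}
    - {"offset": [0.15,-0.277,0],"roll": 0.097}
    - {"offset": [0.163,-0.3,0],"roll": 0.097}
    - {"offset": [0.168,-0.31,0],"roll": 0.097}

```text
time: 2.15
eef_pos: [0.5693, 0.1144, 0.2706]
orientation: [-0.001, 0.997, -0.073, -0.001]
ft_force: [0.3, 0.4, -0.1]
gripper_width: -0.004
```

Run:
```python
from h import *
s=ctrl.observe();print(s['eef_pos'],s['qpos'],s['ft_force']);print(off([.569,.112,.27],s))
d=snap('wrist','wrist1.png'); snap('side','side1.png');snap('top','top1.png')
K=d['mtx'];H=d['hand_eye'];q=s['orientation'];M=R.from_quat(q[[1,2,3,0]]).as_matrix()
np.savez('pics/w1pose.npz',p=s['eef_pos'],M=M)
```

```text
[0.56926368 0.11438636 0.27062317] [0.06524066 0.42117676 1.29429088 0.00203113 1.42731451 1.78278138] [ 0.27242858  0.38315041 -0.13035982]
(array([8.97700414e-05, 2.40030548e-03, 6.18915174e-04]), -0.149, np.float64(-0.1470346627173987))
```

View pics/wrist1.png

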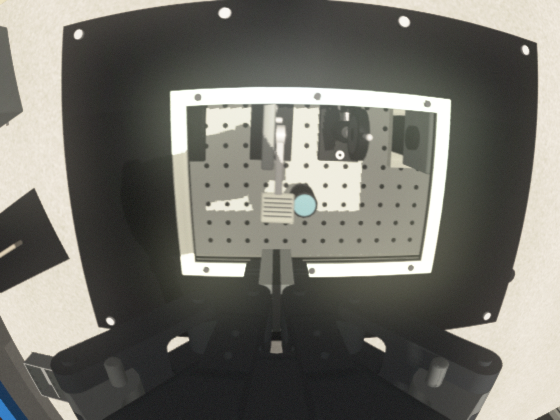

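View pics/side1.png

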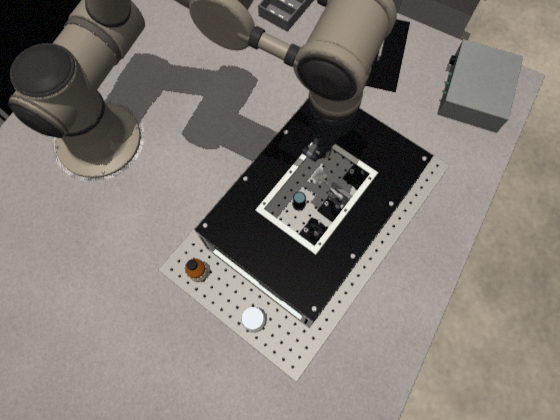

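The wrist view shows the tab at about (277, 208), the lens tube's top at (304, 205), and the fingertips at about (277, 255). I'll cast rays from this view as a check.

Run:
```python
from h import *
d=np.load('pics/wrist1.npz');w=np.load('pics/w1pose.npz');K=d['mtx'];H=d['hand_eye']
def wr(u,v,z):
    dx,dy=u-K[0,2],v-K[1,2];r=np.hypot(dx,dy);th=r/K[0,0]
    c=np.array([np.sin(th)*dx/r,-np.sin(th)*dy/r,-np.cos(th)])
    R_=w['M']@H[:3,:3]; o=w['p']+w['M']@H[:3,3]; g=R_@c; return o+g*(z-o[2])/g[2]
print('tab',wr(277.5,208,.165)); 
for e in((262,194),(293,194),(293,223),(262,223)):print(wr(*e,.165))
C=np.array([wr(*e,.167) for e in((170,92),(450,100),(433,272),(183,276))]);print(C.round(4),C.mean(0))
print('lens',wr(304.5,206,.063))
print(wr(280,122,.15),'shutter/pivot');print('iris pin/disc',wr(348,122,.14),wr(340,155,.14))
```

```text
tab [0.567394   0.11470368 0.165     ]
[0.58044444 0.12504968 0.165     ]
[0.57691    0.10104121 0.165     ]
[0.55317628 0.10420456 0.165     ]
[0.5568028  0.12884201 0.165     ]
[[ 0.6717  0.1827  0.167 ]
 [ 0.6383 -0.0382  0.167 ]
 [ 0.4865 -0.0183  0.167 ]
 [ 0.5187  0.2054  0.167 ]] [0.57879738 0.0829184  0.167     ]
lens [0.53625835 0.08861581 0.063     ]
[0.63343561 0.10294335 0.15      ] shutter/pivot
iris pin/disc [0.62606613 0.04612619 0.14      ] [0.59890671 0.0563502  0.14      ]
```

jog_arm:
  increments:
    - {"offset": [-0.001,0,0.005],"roll": 0}
    - {"offset": [-0.002,0,0.015],"roll": 0}
    - {"offset": [-0.003,0,0.027],"roll": 0}
    - {"offset": [-0.003,0,0.04],"roll": 0}
    - {"offset": [-0.003,0,0.053],"roll": 0}
    - {"offset": [-0.003,0,0.066],"roll": 0}
    - {"offset": [-0.003,0,0.077],"roll": 0}
    - {"offset": [-0.003,0,0.085],"roll": 0}
    - {"offset": [-0.003,0,0.09],"roll": 0}
    - {"offset": [-0.003,0,0.09],"roll": 0}

```text
time: 3.3
eef_pos: [0.5649, 0.1124, 0.1803]
orientation: [-0.0, 0.997, -0.074, -0.001]
ft_force: [0.5, -0.0, -0.0]
gripper_width: 0.001
```

Run:
```python
from h import *
s=ctrl.observe();print(s['eef_pos'],s['ft_force'])
d=snap('wrist','wrist2.png'); snap('side','side2.png')
```

```text
[0.56490973 0.11237296 0.1802851 ] [ 0.46061395 -0.0147154  -0.00801567]
```

View pics/wrist2.png

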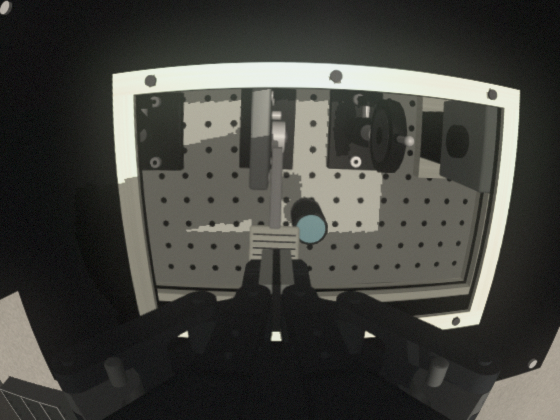

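The fingertips at about (275, 265) are centred over the tab at about (275, 240). There is clear room to the bezel on every side. Now pressing.

jog_arm:
  increments:
    - {"offset": [0,0,0.003],"roll": 0}
    - {"offset": [0,0,0.006],"roll": 0}
    - {"offset": [0,0,0.009],"roll": 0}
    - {"offset": [0,0,0.012],"roll": 0}
    - {"offset": [0,0,0.015],"roll": 0}
    - {"offset": [0,0,0.018],"roll": 0}
    - {"offset": [0,0,0.021],"roll": 0}
    - {"offset": [0,0,0.024],"roll": 0}
    - {"offset": [0,0,0.027],"roll": 0}
    - {"offset": [0,0,0.03],"roll": 0}

```text
time: 4.4
eef_pos: [0.5654, 0.1125, 0.1511]
orientation: [-0.001, 0.997, -0.074, -0.001]
ft_force: [-0.7, 0.4, 1.3]
gripper_width: 0.001
```

Run:
```python
from h import *
s=ctrl.observe();print(s['eef_pos'],s['ft_force'],s['torque'])
d=snap('wrist','wrist3.png')
```

```text
[0.56537126 0.11250677 0.15106187] [-0.71977678  0.39569243  1.28809363] [-0.04367217  0.15645754  0.02304597]
```

View pics/wrist3.png

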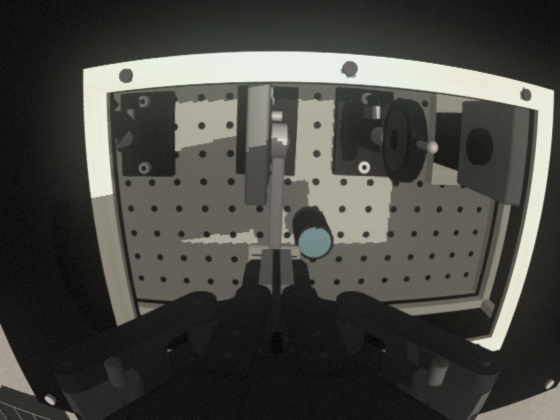

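The fingers are on the tab at 1.3 N and the lever is moving. I'll keep pressing down.

jog_arm:
  increments:
    - {"offset": [0,0,0.002],"roll": 0}
    - {"offset": [0,0,0.004],"roll": 0}
    - {"offset": [0,0,0.006],"roll": 0}
    - {"offset": [0,0,0.008],"roll": 0}
    - {"offset": [0,0,0.01],"roll": 0}
    - {"offset": [0,0,0.012],"roll": 0}
    - {"offset": [0,0,0.014],"roll": 0}
    - {"offset": [0,0,0.016],"roll": 0}
    - {"offset": [0,0,0.017],"roll": 0}
    - {"offset": [0,0,0.018],"roll": 0}

```text
time: 5.45
eef_pos: [0.5654, 0.1125, 0.1326]
orientation: [-0.001, 0.997, -0.074, -0.001]
ft_force: [0.2, -0.4, 1.5]
gripper_width: 0.002
```

jog_arm:
  increments:
    - {"offset": [0,0,0.0003],"roll": 0}
    - {"offset": [0,0,0.0006],"roll": 0}
    - {"offset": [0,0,0.0009],"roll": 0}
    - {"offset": [0,0,0.0012],"roll": 0}
    - {"offset": [0,0,0.0015],"roll": 0}
    - {"offset": [0,0,0.0018],"roll": 0}
    - {"offset": [0,0,0.002],"roll": 0}
    - {"offset": [0,0,0.002],"roll": 0}
    - {"offset": [0,0,0.002],"roll": 0}
    - {"offset": [0,0,0.002],"roll": 0}

```text
time: 6.45
eef_pos: [0.5656, 0.1125, 0.1307]
orientation: [-0.001, 0.997, -0.074, -0.0]
ft_force: [0.4, 1.2, 3.8]
gripper_width: 0.004
```

jog_arm:
  increments:
    - {"offset": [0,0,0.0002],"roll": 0}
    - {"offset": [0,0,0.0004],"roll": 0}
    - {"offset": [0,0,0.0006],"roll": 0}
    - {"offset": [0,0,0.0008],"roll": 0}
    - {"offset": [0,0,0.001],"roll": 0}
    - {"offset": [0,0,0.001],"roll": 0}
    - {"offset": [0,0,0.001],"roll": 0}
    - {"offset": [0,0,0.001],"roll": 0}
    - {"offset": [0,0,0.001],"roll": 0}
    - {"offset": [0,0,0.001],"roll": 0}

```text
time: 7.45
eef_pos: [0.5658, 0.1124, 0.1304]
orientation: [-0.001, 0.997, -0.074, 0.0]
ft_force: [-1.1, 0.1, 7.2]
gripper_width: 0.001
```

Run:
```python
from h import *
s=ctrl.observe();print(s['eef_pos'],s['ft_force'],s['torque'])
d=snap('wrist','wrist4.png');snap('side','side4.png');s=ctrl.observe();print(s['eef_pos'],s['ft_force'])
```

```text
[0.5657565  0.11244425 0.13040778] [-1.08436583  0.13493775  7.2069874 ] [-0.06277029  0.13091655  0.05785645]
[0.56575664 0.11245055 0.1304056 ] [-0.83957695 -0.84962072  7.48876635]
```

The force climbed to 7.2 N while the tip moved only 0.3 mm, stalling at z = 0.1304. That matches the predicted height for the stop, so I'm backing straight out.

jog_arm:
  increments:
    - {"offset": [0,0,-0.002],"roll": 0}
    - {"offset": [0,0,-0.008],"roll": 0}
    - {"offset": [0,0,-0.018],"roll": 0}
    - {"offset": [0,0,-0.032],"roll": 0}
    - {"offset": [0,0,-0.05],"roll": 0}
    - {"offset": [0,0,-0.07],"roll": 0}
    - {"offset": [0,0,-0.09],"roll": 0}
    - {"offset": [0,0,-0.11],"roll": 0}
    - {"offset": [0,0,-0.13],"roll": 0}
    - {"offset": [0,0,-0.14],"roll": 0}

```text
time: 8.55
eef_pos: [0.5662, 0.1124, 0.2728]
orientation: [-0.001, 0.997, -0.074, 0.002]
ft_force: [-0.2, 0.2, -0.5]
gripper_width: -0.001
```

Run:
```python
from h import *
s=ctrl.observe();print(s['eef_pos'],s['ft_force'])
q=s['orientation'];M=R.from_quat(q[[1,2,3,0]]).as_matrix()
np.savez('pics/w5pose.npz',p=s['eef_pos'],M=M)
snap('wrist','wrist5.png');snap('side','side5.png')
a=cv2.imread('pics/side5.png')[120:300,150:390];cv2.imwrite('pics/side5z.png',cv2.resize(a,(800,600),interpolation=cv2.INTER_CUBIC))
```

```text
[0.56616038 0.11240178 0.27277954] [-0.17540173  0.24915542 -0.49755482]
```

View pics/wrist5.png

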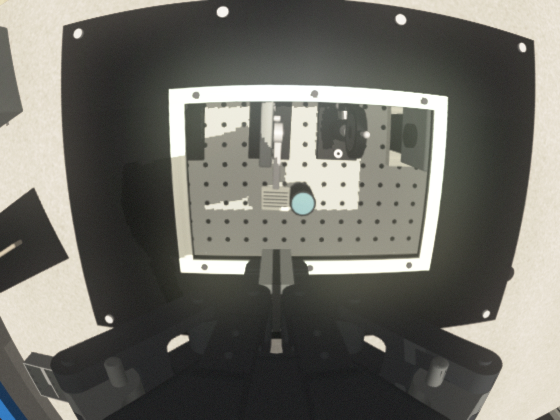

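View pics/side5z.png

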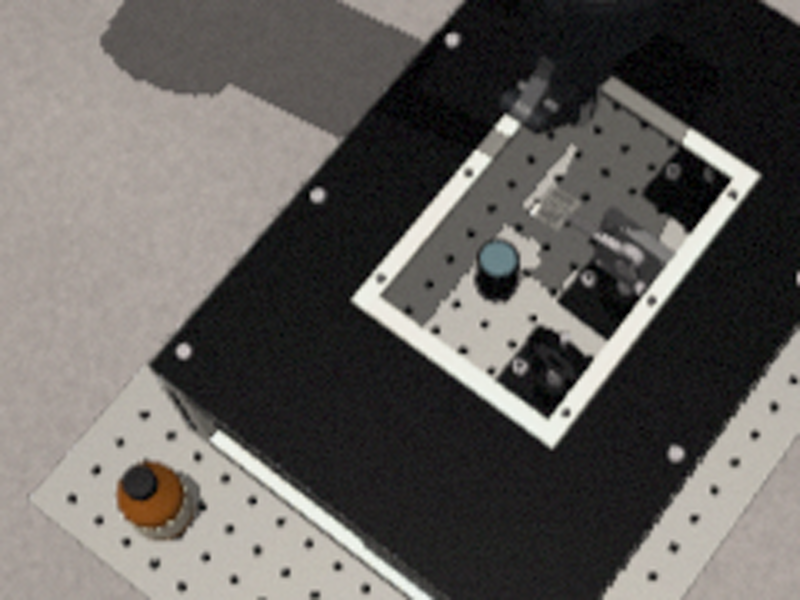

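In the wrist view the tab is now at about (276, 198), and in the side zoom at about (555, 206). The lens tube hasn't moved. I'll triangulate the tab again.

Run:
```python
from h import *
s=dict(np.load('pics/side0.npz'));S=lambda x,y:(150+x/3.333-.35,120+y/3.333-.35)
d=np.load('pics/wrist5.npz');w=np.load('pics/w5pose.npz');K=d['mtx'];H=d['hand_eye']
dx,dy=276.5-K[0,2],198.5-K[1,2];r=np.hypot(dx,dy);th=r/K[0,0]
c=np.array([np.sin(th)*dx/r,-np.sin(th)*dy/r,-np.cos(th)])
o=w['p']+w['M']@H[:3,3]; g=w['M']@H[:3,:3]@c
o2,r2=ray(s,*S(555,206));r2/=np.linalg.norm(r2)
t=np.linalg.lstsq(np.c_[g,-r2],o2-o,rcond=None)[0];a=o+g*t[0];b=o2+r2*t[1];print((a+b)/2,np.linalg.norm(a-b))
for z in(.128,.133): print(z,o+g*(z-o[2])/g[2], o2+r2*(z-o2[2])/r2[2])
```

```text
[0.56489548 0.11333239 0.13194893] 0.0022079657276110306
0.128 [0.56282509 0.11381244 0.128     ] [0.56542401 0.11451649 0.128     ]
0.133 [0.56406672 0.11361819 0.133     ] [0.56609619 0.11247929 0.133     ]
```

The tip reached z = 0.1304 over the tab's middle, so the tab's middle was no higher than that. A joint value of 0.54 rad would put it at 0.1317, so the lever passed that mark and met a hard stop. I'll compare the loose things before and after, then hand in.

Run:
```python
from h import *
a=cv2.imread('pics/side0.png').astype(int);b=cv2.imread('pics/side5.png').astype(int)
D=np.abs(a-b).max(2)
for n,(u,v) in dict(lens=(299,198),jar=(253,318),cleaner=(195,269)).items(): print(n,(D[v-12:v+12,u-12:u+12]>60).mean())
s=ctrl.observe();print(s['time'],s['eef_pos'],s['ft_force'],np.abs(s['joint_vel']).max())
print(ctrl.hand_in())
```

```text
lens 0.0642361111111111
jar 0.0
cleaner 0.0
8.65 [0.56624402 0.11236838 0.27203763] [-0.51328347  0.0608196   0.46138788] 0.048059036203626046
the job is handed in; nothing more can be done
None
```

I pressed the shutter lever down onto its lower stop with the closed fingertips, took the hand straight back out, and handed the job in at 8.65 s. No verdict was reported.

**Evidence that it closed:**
- **Stop:** The lever moved at about 1.5 N. The tip then stalled at z = 0.1304 m over the tab's middle while the force rose to 7.2–7.5 N, well under the 40 N limit. At that height the joint must have been past 0.54 rad.
- **Hand out:** The TCP is at z = 0.272 m, so the grasp point is about 0.12 m above the bezel. The wrist force readings are only noise.
- **Contacts:** I saw no force that suggested touching the enclosure, iris or mirror.
- **Loose things:** The side view shows the jar and bottle unchanged. About 6% of the pixels around the lens tube changed, which I put down to the moved shadows, since its outline is in the same place. I did not check the screwdriver separately; the hand never went near it.

**Check that disagreed:** After I withdrew, triangulating the tab gave z ≈ 0.132 m, against an expected 0.128 m. The rays missed each other by 2 mm, and the same method read about 2 mm high at the start. This check therefore can't confirm that the lever stayed on its stop. I relied on the stop contact instead and did not press a second time.

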